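# Take a finished wheel off the striping stand and hang it up to dry

## Robot

A 6-joint arm with a two-finger parallel gripper is mounted at the origin on a cart in front of the work surface, level with it; the furniture and walls round the work are solid. World frame = base frame: x ahead of the robot, y to its left, z up, the work surface at z = 0. Lengths are in mm, angles in degrees, forces in N, time in s.
With the tool pointing down it reaches from about 300 to 850 mm from the base axis. Payload 4.2 kg.
Tool frame: the origin (TCP) lies between the finger pads; the fingertips stand ahead of it and the grasp point (between the pads) lies 8 mm behind it (env.tip_reach is the x of the fingertips in the tool frame, in mm); x points along the fingers, y is the direction in which the jaws open and shut, and the axes are right-handed (so a half turn about x gives the same grasp; the last joint's range is limited). The gripper opens to 91 mm and grips with 3 to 60 N. Pads are 32 mm wide; open, the fingers measure 118 mm over their backs; the gripper's body (76 mm by 178 mm) begins 60 mm behind the grasp point.
Start: joints at [62.682, 18.312, 89.639, -0, 72.044, -1.146], TCP at [253.624, 516.059, 224.976] pointing down, gripper open.
Joint ranges: [-177.97, 177.97], [-48.28, 115.42], [12.27, 149.76], [-77.06, 257.06], [2.81, 150.46], [-146.56, 146.56]. Speed limits (degrees/s): [147.25, 147.25, 180, 180, 180, 180].

## Interface

Orientations are given as [roll, pitch, yaw] about the fixed x, y, z axes, in that order (R = Rz(yaw) Ry(pitch) Rx(roll)).
In Python, from workcell import env, cams gives the robot as it stands.
- The arm moves only by the tool arm_command, never from a script. Its argument "deltas" is a list of rows, each a list of 3 entries, a list of its own where there are three numbers: the opening, from 0 (shut) to 1 (fully open), then the shift along the world's x, y, z in mm, then the turn about the world's z in rad. A call has 1 to 20 rows; each row is the pose to reach, as a shift and turn from the pose commanded when the call began; what a row does not reach only later rows make up. A row lasts 1/10 s, in which the tool goes at most 50 mm and 8.59 degrees, less where a joint would pass 70% of its speed; a pose out of reach is approached as far as the arm can. A call with a gripper value outside its range is refused whole. The fingers move at their own pace and stop on an object; "grip_force" is the grip in N (left out, the last holds). Time passes only in rows, so rows that repeat a pose let the fingers close. It gives the time, the measured TCP pose, the force and the opening at its end, in the units of the state.
- env.state(): the state, without advancing time (a new reading comes with each control period).
- cams.grab_frame(name): name is "scene" or "top" or "wrist"; returns a dict with "img" (420x560x3 uint8, red, green, blue), "K" (3x3 intrinsics, pixels), "dist" ([k1, k2, p1, p2, k3] as OpenCV has them; the pictures are not rectified), "rvec" (rotation vector, rad) and "tvec" (3), from world to camera coordinates, as OpenCV has them. Camera axes: x right, y down, z forward; pixel columns grow to the right and rows downward; lengths in mm; the calibration is good to about 2 mm. A picture is of the moment at which its call begins. There is no depth.
- env.job_done(): hands the job in, once; it reports no verdict.
Trained networks look in a picture, given as the dict that the camera call returned (one of the last four; its "shot" number tells which), for a name from the list of things; names that differ only in an ending like _2 or _b are one class to them, and where a whole thing is asked for, a point or a joint stands for the part that bears it (a point fixed in the world has none). Each returns a list of dicts, best first, with "conf" (0 to 1); they miss things now and then, are a little off and sometimes report something else, mostly with a low value. They report only what shows in the picture. A call takes as long as a camera call.
- cams.silhouettes(picture, name): "region" (420x560 bool, what is visible of it) and "centre" ([column, row] in pixels, amid what is visible of it).
The state is a dict: "time_s": time; "qpos": joint angles; "qvel": joint speeds; "effort": joint torques, N m; "ee_pos": TCP position; "ee_rot": TCP orientation; "force": force on the tool from outside, world axes, zero at the start; "torque": the same for the moment, N m; "gripper_width": finger opening in mm.
Only numpy, scipy, OpenCV 4.12 (cv2) and the standard library are available. Lean on these libraries where they do the work, as an engineer would, in place of code of your own. Each camera call takes 0.05 s, during which the arm holds its last target.

## Task

The blue pinstriped wheel is finished: on its stand, lift the yellow locking tab upright, then use it to turn the keeper cap beneath a quarter turn counter-clockwise, so that the keeper arm clears the axle slot. Lift the wheel out by its rim and gently hang the rim over both orange prongs of the twin J-hook, behind their upturned tips, the axle along the prongs. Do not drop the wheel, leave the keeper open and the other things on the table where they are.

Things in the scene. Friction and masses are not known exactly. Their poses are not given: they have to be found in the camera images.
- stand: Grey wheel stand fixed to the table, base 205 x 120 mm. Origin on the table under the wheel's centre; z up, x along the axle, the locking post at x = -0.095 (head 36 mm along x, 76 mm along y, top at z = 0.126), the plain post at x = 0.050 (top at z = 0.130). The axle lies at z = 0.115 in open-topped slots 14 mm wide at y = 0 in both posts; the wheel lifts straight up, free after 25 mm.
- stand_tab (a joint): Yellow locking tab on top of the keeper cap, 58 mm long from its hinge line, 20 mm wide, 8 mm thick: 0 = folded flat, pointing to the stand's -x (away from the wheel), 1.57 = upright; stops at 1.6; starts 0 to 0.12; stays where left (friction 0.03 N m). Folded, it lies between two steel lugs on the post (21 mm from the cap's axis, tops at z = 0.146) that stop the cap from turning.
- stand_cap (a joint): Turn of the keeper cap (dark disc 34 mm across, with a 15 mm wide steel arm reaching 40 mm) and its tab about the vertical axis through cap_axis: 0 = closed, arm towards the stand's -y over the front slot; 1.57 = open, arm towards +x; counter-clockwise from above is positive; stops at 1.6; slot clear above 1.25. Friction 0.06 N m; stays where left. The upright tab stands on its axis as its handle.
- tab_grip (a point): Where the tab is best pinched: mid-width, mid-thickness, 45 mm from the hinge line, 13 mm from the free end. Axes: z normal to the tab (up when folded), x towards the hinge, y along the hinge line (across the 20 mm width). The folded tab's outer 32 mm overhang in free air: pinch across the width from above and raise it in an arc about the hinge; it can pivot between the pads.
- cap_axis (a point): Crossing of the cap's vertical axis and the tab's horizontal hinge line: in the stand's frame x = -0.095, y = 0.030, z = 0.144. Fixed to the stand, axes as the stand's. While the cap is closed the hinge line runs along the stand's y.
- wheel: Blue three-spoke wheel, yellow pinstripes, loose, 0.2 to 0.45 kg. Origin at its centre, x along its axle. Rim 170 mm outside, 142 mm inside diameter, 22 mm wide along x; open between the spokes. Steel axle 12 mm thick from x = -0.113 to +0.062. Starts upright in the stand, axes as the stand's, one spoke straight up, the others at 120 degrees. The rim's top can be pinched from above across its 22 mm.
- hanger: Drying hanger fixed to the table: round foot, steel upright 18 mm thick at x = 0.095, cross bar at z = 0.262, from which two orange prongs 12 mm thick run at y = -0.035 and 0.035 towards -x, turned up at the tips (x = -0.031, top at z = 0.280). Origin on the table under the hook's seat, z up. A wheel hung on both prongs has its centre at x about 0, y = 0, z = 0.190, rim top at z = 0.275.
- hook_seat (a point): Between the prongs at their lowest place, level with their upper side (0.251 m above the table, the hanger's x = y = 0), axes as the hanger's. Fingers fit between the prongs (58 mm free). To pass over the tips the wheel's centre must be 0.235 to 0.245 m high, its axle along the hanger's x with the short end (+x) towards the upright; enter from 120 mm ahead (the axle goes between the prongs), then lower about 50 mm.
- can_red: Bystander: small paint can with red drips, 70 mm across, 73 mm tall, between stand and hanger. Origin at the centre of its underside.
- tape_cream: Bystander: roll of cream masking tape lying flat, 84 mm across, 18 mm high, near the front, between stand and hanger. Origin at the centre of its underside.
- sanding_block: Bystander: cork sanding block, 112 x 69 x 30 mm, left. Origin at the centre of its underside.
- spring_clamp: Bystander: orange spring clamp, 62 x 113 x 21 mm, right. Origin at the centre of its underside.
- can_left: Bystander: paint can with green drips, 69 mm across, 71 mm tall, at the back. Origin at the centre of its underside.
- can_brown: Bystander: blue paint can with brown drips, 65 mm across, 61 mm tall, at the back. Origin at the centre of its underside.
- jar_gold: Bystander: white jar with gold lid, 59 mm across, 50 mm tall, at the back. Origin at the centre of its underside.
- cup_green: Bystander: white paper cup with a green drip, 50 mm across, 39 mm tall, right. Origin at the centre of its underside.

How it is judged (in metres and radians):
On the way, in this order (a step that is already met when the one before it is completed fails the run):
1. the locking tab is lifted upright while the cap is still closed (value of joint stand_tab above 1.1 rad and value of joint stand_cap below 0.3 rad), for 0.1 s.
2. the keeper cap is turned open (value of joint stand_cap above 1.25 rad), for 0.2 s.
3. the wheel is lifted clear of the stand, held by its rim (z of wheel in the frame of stand above 0.15 m and contact force between the fingers and wheel above 1 N and distance between the grasp point and wheel above 0.055 m and contact force between wheel and stand below 0.1 N), for 0.2 s.
4. the rim hangs on the twin J-hook (x of wheel in the frame of hanger between -0.018 and 0.025 m and y of wheel in the frame of hanger between -0.015 and 0.015 m and z of wheel in the frame of hanger between 0.18 and 0.2 m and angle between the x axis of wheel and the x axis of hanger, either way round below 0.2 rad and contact force between wheel and hanger above 1 N), for 0.2 s.
At the end, for the whole second after the job is handed in: The wheel hangs at rest by its rim on both prongs, released: in the hanger's frame its centre is at x -18 to +25 mm, y within 15 mm, z 180 to 200 mm, its axle within 0.2 rad of the hanger's x; the keeper cap is still turned open (above 1.2 rad) (all of step 4 and linear speed of wheel below 0.03 m/s and angular speed of wheel below 0.3 rad/s and value of joint stand_cap above 1.2 rad); the robot touches nothing.
It fails at once if the wheel is dropped or set down on the table (height (world z) of wheel below 0.095 m).
It fails at once if the wheel is banged onto the hook or the hanger (over 40 N) (contact force between wheel and hanger above 40 N).
It fails at once if a bystander is moved by more than 25 mm (distance of any of can_red, tape_cream, sanding_block, spring_clamp, can_left, can_brown, jar_gold, cup_green from where it was at the start of the episode above 0.025 m).
It also fails if it takes over 69 s, if anything falls off the work surface, if the arm or the gripper's body presses on something with over 40 N, if the wrist force passes 120 N, or if a joint passes its speed limit or range.

## Working session

There is one attempt and no reset: what is moved stays moved. The work goes in short steps, Python scripts to look and compute and a tool call to move; the robot and the scene stay as the last step left them, time stands still between calls to the robot, and variables do not carry over. Pictures are saved under pics/ and viewed, and the job is handed in when it is done.

Besides the shell and the picture viewer there is one more tool, called as name(argument=value, ...) on one line, values as JSON. arm_command: Moves the arm, as the interface text tells. Its arguments: {"type":"object","properties":{"deltas":{"type":"array","items":{"type":"array"}},"grip_force":{"type":"number"}},"required":["deltas"]}

```bash
ls; mkdir -p pics
python3 - <<'E'
from workcell import env, cams
import cv2,pickle
print(env.state(), env.tip_reach)
for n in ["scene","top"]:
    f=cams.grab_frame(n); pickle.dump(f,open(f'{n}0.pkl','wb'))
    cv2.imwrite(f'pics/{n}0.png',f['img'][:,:,::-1])
    print(n,f['K'],f['dist'],f['rvec'],f['tvec'])
    for o in ["stand","stand_tab","stand_cap","wheel","hanger"]:
        try:
            for s in cams.silhouettes(f,o)[:2]: print(o,s['conf'],s['centre'],s['region'].sum())
        except Exception as e: print(o,e)
E
```

```text
pics
{'time_s': 0.0, 'qpos': array([ 6.26808773e+01,  1.83498596e+01,  8.97084565e+01, -3.03658544e-03,
        7.20433252e+01, -1.14596585e+00]), 'qvel': array([ 0.03374537, -0.09659605, -0.02766733,  0.04963033,  0.01194943,
        0.05676918]), 'effort': array([ 4.16696439e-04, -4.12467599e+01, -2.31975603e+01,  7.28271296e-02,
        4.55469999e-02, -1.35357832e-04]), 'ee_pos': array([253.40724998, 515.58750141, 224.12423381]), 'ee_rot': array([ -89.51897908,   89.89831775, -115.69119723]), 'force': array([0.10781989, 0.48324362, 0.12964393]), 'torque': array([-0.0152515 , -0.03973233,  0.02379198]), 'gripper_width': 91.0384420384855} 11.0
scene [[535.62472665   0.         281.59311766]
 [  0.         535.62472665 206.64334511]
 [  0.           0.           1.        ]] [-0.07906592  0.          0.          0.          0.        ] [ 2.24255302 -0.60891973  0.26684408] [-509.99085782  320.07406521 1562.52622796]
stand 0.61 [226.9, 206.0] 1658
stand_tab 0.59 [204.6, 185.0] 115
stand_cap 0.53 [211.2, 187.9] 183
stand_cap 0.22 [355.3, 244.8] 354
wheel 0.92 [238.6, 183.2] 1018
hanger 0.66 [323.8, 272.7] 2164
top [[384.21657742   0.         279.13758905]
 [  0.         384.21657742 203.96690257]
 [  0.           0.           1.        ]] [-0.09633097  0.          0.          0.          0.        ] [ 2.17680678 -2.11753304  0.13113647] [  -6.22163734  619.6800663  1471.00499785]
stand 0.56 [228.8, 236.3] 1171
stand 0.19 [294.3, 165.5] 248
stand_tab 0.67 [219.4, 247.1] 91
stand_tab 0.58 [179.5, 194.6] 487
stand_cap 0.43 [218.6, 243.9] 162
wheel 0.64 [221.1, 213.6] 584
wheel 0.46 [217.3, 242.0] 148
hanger 0.55 [338.2, 208.0] 1232
hanger 0.2 [270.6, 162.0] 221
```

Run:
```python
import cv2
for n,(x,y,w,h) in {"scene":(150,110,280,210),"top":(140,130,280,210)}.items():
    im=cv2.imread(f'pics/{n}0.png'); cv2.imwrite(f'pics/{n}0z.png',cv2.resize(im[y:y+h,x:x+w],(800,600),interpolation=cv2.INTER_CUBIC))
```

```text
(no output)
```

View pics/scene0.png

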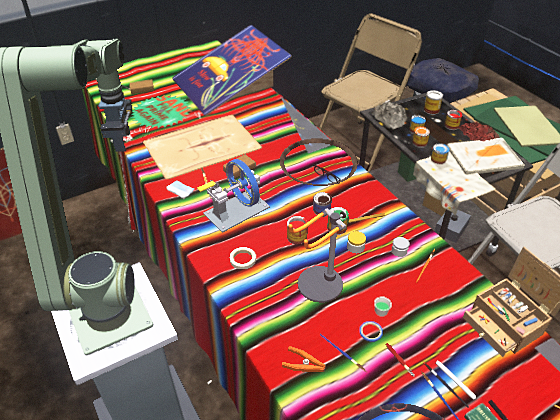

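View pics/top0.png

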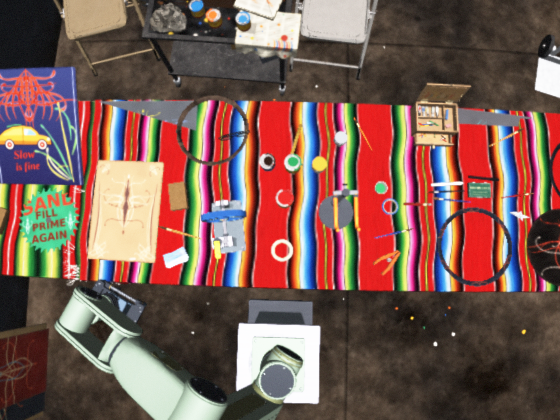

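```bash
ls pics
```

```text
scene0.png
scene0z.png
top0.png
top0z.png
```

View pics/scene0z.png

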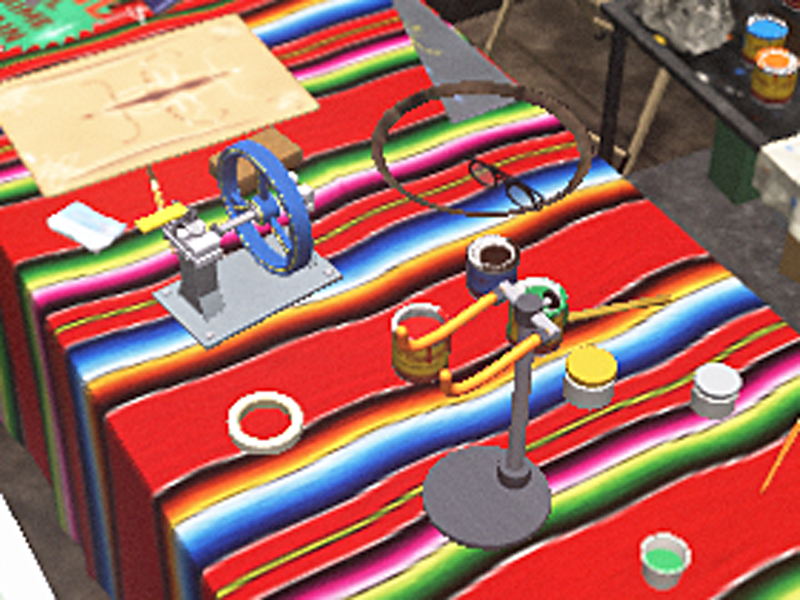

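View pics/top0z.png

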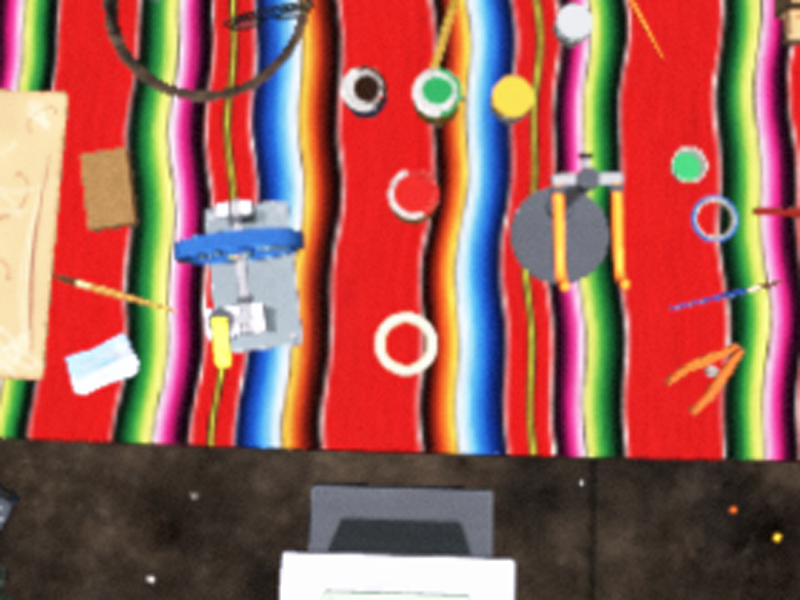

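```bash
cat > h.py <<'E'
import numpy as np, cv2, pickle
from scipy.optimize import least_squares, minimize
def proj(f,P):
    P=np.asarray(P,float).reshape(-1,3)
    return cv2.projectPoints(P,np.array(f['rvec']),np.array(f['tvec']),np.array(f['K']),np.array(f['dist']))[0].reshape(-1,2)
def ray(f,uv):
    n=cv2.undistortPoints(np.array([[uv]],float),np.array(f['K']),np.array(f['dist']))[0,0]
    R=cv2.Rodrigues(np.array(f['rvec']))[0]; t=np.array(f['tvec']).ravel()
    return -R.T@t, R.T@np.array([n[0],n[1],1])
def atz(f,uv,z):
    o,d=ray(f,uv); return o+d*(z-o[2])/d[2]
def T(p,Q):  # p=(x,y,yaw) local->world
    c,s=np.cos(p[2]),np.sin(p[2]); Q=np.asarray(Q,float).reshape(-1,3)
    return np.c_[p[0]+c*Q[:,0]-s*Q[:,1], p[1]+s*Q[:,0]+c*Q[:,1], Q[:,2]]
def fit(obs,p0,loss='soft_l1'):
    """obs: list of (frame,uv,localpt)"""
    def r(p): return np.concatenate([(proj(f,T(p,q))[0]-uv) for f,uv,q in obs])
    s=least_squares(r,p0,loss=loss,x_scale=[10,10,.05]); return s.x, r(s.x).reshape(-1,2)
E
python3 - <<'E'
from h import *
sc=pickle.load(open('scene0.pkl','rb')); tp=pickle.load(open('top0.pkl','rb'))
S=lambda x,y:np.array([150+x/2.857-.32,110+y/2.857-.32]); P=lambda x,y:np.array([140+x/2.857-.32,130+y/2.857-.32])
th=np.linspace(0,2*np.pi,73)[:-1]
ring=np.array([[s*11,85*np.cos(t),115+85*np.sin(t)] for t in th for s in(-1,1)])
masks=[]
for f in (sc,tp):
    hsv=cv2.cvtColor(f['img'],cv2.COLOR_RGB2HSV)
    m=((hsv[...,0]>100)&(hsv[...,0]<125)&(hsv[...,1]>140)&(hsv[...,2]>50)).astype(np.uint8)
    pr=proj(f,T((400,110,0),[[0,0,115]]))[0]; print(pr)
    masks.append(m)
def blob(m,seed,r=45):
    w=np.zeros_like(m); cv2.circle(w,tuple(int(v) for v in seed),r,1,-1)
    n,l,st,c=cv2.connectedComponentsWithStats(m*w,connectivity=8); i=1+np.argmax(st[1:,4]); print(st[i]); return (l==i)
bs=[blob(masks[0],(243,183)),blob(masks[1],(223,214))]
for n,b in zip('st',bs): cv2.imwrite(f'pics/blob_{n}.png',cv2.resize((b[110:320,140:420]*255).astype(np.uint8),(800,600)))
def cost(p):
    c=0
    for f,b in zip((sc,tp),bs):
        h=cv2.convexHull(proj(f,T(p,ring)).astype(np.float32)).reshape(-1,2)
        ys,xs=np.nonzero(b); hb=cv2.convexHull(np.c_[xs,ys].astype(np.float32)).reshape(-1,2)
        # support function comparison
        a=np.linspace(0,2*np.pi,36)[:-1]; D=np.c_[np.cos(a),np.sin(a)]
        c+=np.sum(np.clip(np.abs((D@h.T).max(1)-(D@hb.T).max(1)-.5),0,4)**1)
    return c
y,x=0,0
p0=atz(tp,(221,214),200); print(p0)
best=min((minimize(cost,[p0[0]+dx,p0[1]+dy,w],method='Nelder-Mead',options=dict(initial_simplex=[[p0[0]+dx,p0[1]+dy,w],[p0[0]+dx+15,p0[1]+dy,w],[p0[0]+dx,p0[1]+dy+15,w],[p0[0]+dx,p0[1]+dy,w+.1]])) for dx in(-20,20) for dy in (-10,10) for w in(-.15,0,.15)),key=lambda r:r.fun)
print(best.x,best.fun)
p=best.x
# check: tab and cap
for q in [(-95,30,144),(-153,30,146),(-113,0,115),(62,0,115),(-95,30,0)]: print(q,proj(sc,T(p,q))[0],proj(tp,T(p,q))[0])
# hanger
obs=[(sc,S(402,333),(-31,35,280)),(sc,S(448,377),(-31,-35,280)),(tp,P(565,285),(-31,35,280)),(tp,P(626,284),(-31,-35,280)),(tp,P(587,177),(95,0,270)),(sc,S(528,300),(95,0,268))]
g=atz(tp,P(590,240),250)
for z in (0,):
  x,r=fit(obs,[g[0],g[1],0]); print('hanger',x,r.round(1).tolist())
for n,z,a,b in [('can_red',73,S(422,322),P(413,195)),('tape',18,S(265,417),P(406,343)),('brown',61,S(492,252),P(363,91)),('left',71,S(541,298),P(436,93)),('jar',50,S(591,362),P(512,97)),('cup',39,S(664,555),P(689,165)),('sand',30,S(255,155),P(107,188)),('clamp',15,None,P(710,375))]:
    print(n,None if a is None else atz(sc,a,z)[:2].round(),atz(tp,b,z)[:2].round())
E
```

```text
[212.38781572 217.56457558]
[250.37082295 259.66851312]
[231 159  28  36 216]
[202 210  43  13 341]
[557.25947574 212.39210496 200.        ]
[5.60116896e+02 2.15927660e+02 1.24767236e-01] 121.01779513248208
(-95, 30, 144) [212.90753936 182.79904112] [216.37310533 241.47993785]
(-153, 30, 146) [197.89722447 189.22375686] [217.52937378 257.46303875]
(-113, 0, 115) [213.86606327 196.17780378] [226.112782   245.84879433]
(62, 0, 115) [256.65082278 175.92966951] [222.4389365  199.32097192]
(-95, 30, 0) [216.49638351 214.26770543] [222.51591706 242.77842769]
hanger [ 5.42023028e+02 -2.20927657e+02  9.66956033e-02] [[-0.2, -1.2], [-0.3, -1.5], [0.9, 0.2], [0.7, -0.9], [-0.1, 0.0], [-0.3, 1.9]]
can_red [645.  -9.] [639.  -9.]
tape [444.  -3.] [441.  -4.]
brown [789.  62.] [785.  64.]
left [787. -44.] [782. -36.]
jar [ 789. -142.] [ 784. -143.]
cup [ 698. -394.] [ 697. -392.]
sand [645. 416.] [644. 421.]
clamp None [ 407. -426.]
```

Run:
```python
from workcell import env,cams
from h import *
from scipy.spatial.transform import Rotation as Ro
s=env.state(); R=Ro.from_euler('xyz',s['ee_rot'],degrees=True).as_matrix(); print(R.round(2))
f=cams.grab_frame('wrist'); print(f['K'],f['rvec'],f['tvec'])
Rc=cv2.Rodrigues(np.array(f['rvec']))[0]; c=-Rc.T@np.array(f['tvec']).ravel(); print('cam',c,'axes',Rc.round(2)); print('in tool',R.T@(c-s['ee_pos']))
cv2.imwrite('pics/wrist0.png',f['img'][:,:,::-1])
```

```text
[[ 0.    0.44  0.9 ]
 [ 0.    0.9  -0.44]
 [-1.    0.   -0.  ]]
[[304.84234535   0.         279.22240503]
 [  0.         304.84234535 207.2173853 ]
 [  0.           0.           1.        ]] [-2.4810268  -1.5469189  -0.19426618] [-575.12397096  -28.47875955  388.90340802]
cam [191.64951275 546.44526518 384.04754774] axes [[ 0.44  0.9   0.  ]
 [ 0.87 -0.43  0.25]
 [ 0.22 -0.11 -0.97]]
in tool [-1.59045593e+02 -4.24587477e-02 -6.90267022e+01]
```

View pics/wrist0.png

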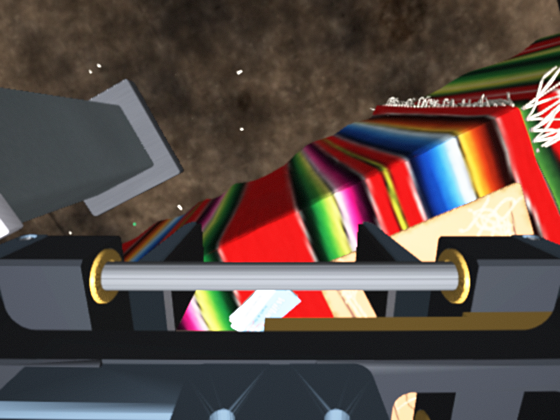

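arm_command(deltas=[[1,[0,0,15],-0.14],[1,[0,0,40],-0.28],[1,[10,-15,65],-0.42],[1,[25,-35,85],-0.56],[1,[40,-60,100],-0.7],[1,[55,-85,106],-0.84],[1,[70,-110,106],-0.98],[1,[85,-135,106],-1.12],[1,[97,-160,106],-1.26],[1,[107,-185,106],-1.4],[1,[117,-210,106],-1.54],[1,[127,-235,106],-1.68],[1,[137,-255,106],-1.82],[1,[147,-270,106],-1.96],[1,[147,-281,106],-2.1],[1,[147,-281,106],-2.24],[1,[147,-281,106],-2.38],[1,[147,-281,106],-2.5],[1,[147,-281,106],-2.583],[1,[147,-281,106],-2.583]])

```text
time_s: 2.65
ee_pos: [400.6, 235.0, 331.1]
ee_rot: [159.2, 90.0, -14.9]
force: [0.6, 0.0, 0.2]
gripper_width: 90.7
```

Run:
```python
from workcell import env,cams
from h import *
s=env.state(); print(s['time_s'],s['ee_pos'],s['ee_rot'],s['qpos'])
f=cams.grab_frame('wrist'); pickle.dump(f,open('wrist1.pkl','wb'))
cv2.imwrite('pics/wrist1.png',cv2.resize(f['img'][:,:,::-1],(800,600)))
for q in [(-95,30,144),(-153,30,146),(0,0,200),(62,0,115)]: print(q,proj(f,T((560,216,.125),q))[0],proj(f,T((560,216,.125),q))[0]*10/7)
```

```text
2.65 [400.5739025  234.98154756 331.05292407] [159.22878014  89.99438831 -14.93199101] [ 2.89801882e+01  5.14684714e+00  9.15976552e+01 -3.91916689e-03
  8.32514550e+01  1.13141420e+02]
(-95, 30, 144) [285.70888165 137.54528551] [408.15554521 196.49326501]
(-153, 30, 146) [286.59400092 189.34710435] [409.42000131 270.49586335]
(0, 0, 200) [320.19929965  24.94979183] [457.42757092  35.64255975]
(62, 0, 115) [310.47514175 -12.43576854] [443.53591679 -17.76538362]
```

View pics/wrist1.png

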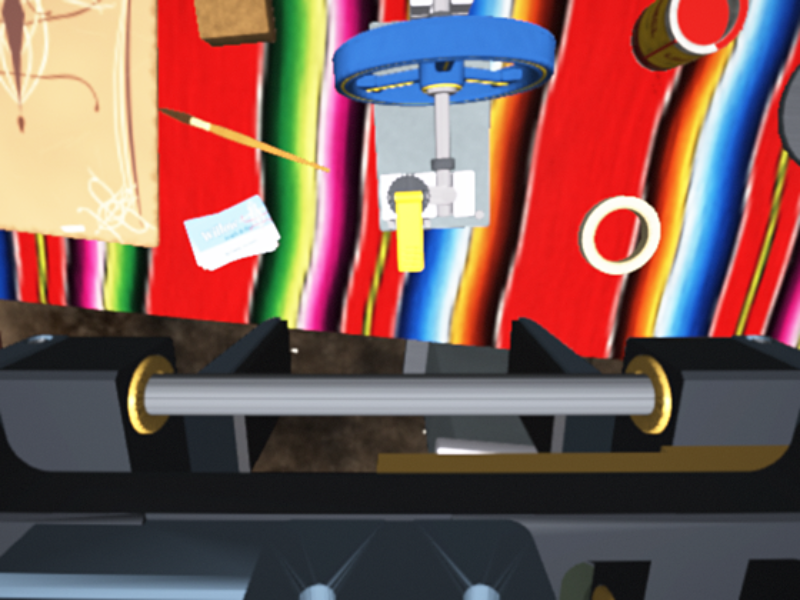

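Run:
```python
from h import *
f=pickle.load(open('wrist1.pkl','rb'))
im=f['img'][:,:,::-1]; cv2.imwrite('pics/wrist1z.png',cv2.resize(im[0:195,220:400],(738,800))[:600] if 0 else cv2.resize(im[90:195,245:385],(800,600),interpolation=cv2.INTER_CUBIC))
cv2.imwrite('pics/wrist1y.png',cv2.resize(im[0:120,230:390],(800,600),interpolation=cv2.INTER_CUBIC))
```

```text
(no output)
```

View pics/wrist1z.png

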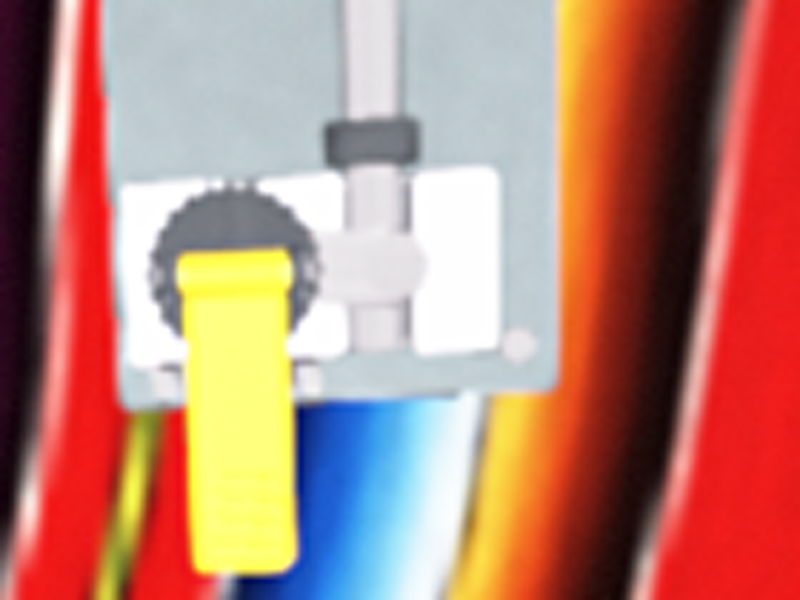

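View pics/wrist1y.png

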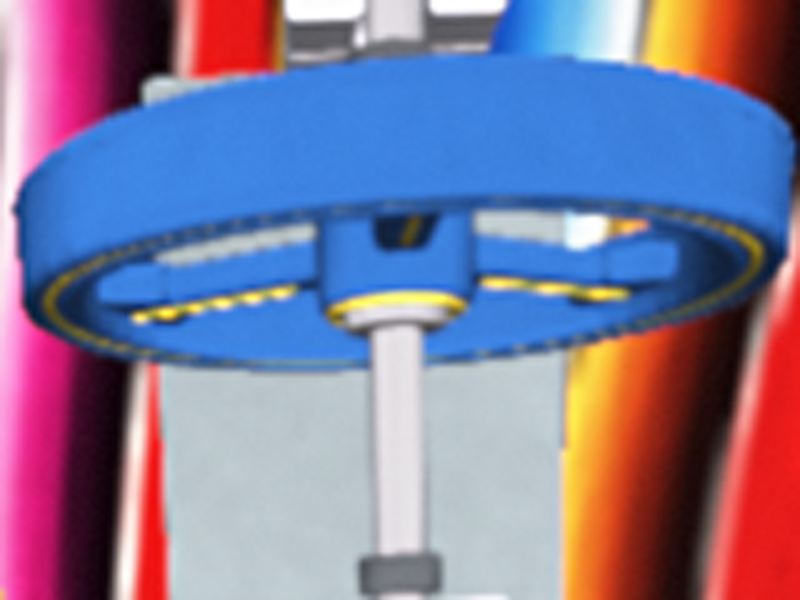

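Run:
```python
from h import *
f=pickle.load(open('wrist1.pkl','rb'))
Z=lambda x,y:np.array([245+x/5.714-.4,90+y/5.714-.4])
Y=lambda x,y:np.array([230+x/5-.4,y/5-.4])
obs=[(f,Z(235,270),(-95,30,146)),(f,Z(193,574),(-153,40,147)),(f,Z(298,574),(-153,20,147)),
(f,Z(123,183),(-77,38,126)),(f,Z(498,168),(-77,-38,126)),(f,Z(500,354),(-113,-38,126)),(f,Z(130,366),(-113,38,126))]
p,r=fit(obs,[560,216,.1]); print(p,r.round(1).tolist())
th=np.linspace(0,2*np.pi,361)[:-1]
ring=np.array([[s*11,85*np.cos(t),115+85*np.sin(t)] for t in th for s in(-1,1)])
hsv=cv2.cvtColor(f['img'],cv2.COLOR_RGB2HSV)
m=((hsv[...,0]>100)&(hsv[...,0]<125)&(hsv[...,1]>140)&(hsv[...,2]>50)).astype(np.uint8); m[80:]=0;m[:,:228]=0;m[:,395:]=0
n,l,st,c=cv2.connectedComponentsWithStats(m); i=1+np.argmax(st[1:,4]); print(st[i])
ys,xs=np.nonzero(l==i); hb=cv2.convexHull(np.c_[xs,ys].astype(np.float32)).reshape(-1,2)
a=np.linspace(0,2*np.pi,49)[:-1]; D=np.c_[np.cos(a),np.sin(a)]
def res(p):
    h=proj(f,T(p,ring)); return (D@h.T).max(1)-(D@hb.T).max(1)-.4
s=least_squares(res,p,loss='soft_l1',x_scale=[10,10,.05]); print('wheel',s.x,res(s.x).round(1))
p=p if 0 else p
for q in [(-95,30,144),(-140,30,144),(0,0,200)]: print(q,T(p,q)[0])
```

```text
[5.58615329e+02 2.31698171e+02 1.61254345e-01] [[-11.1, 1.4], [-9.4, 0.5], [-10.3, -0.5], [0.8, 0.6], [1.2, -0.7], [1.4, -1.6], [1.7, 0.1]]
[ 233    0  157   73 6862]
wheel [5.61831620e+02 2.17379119e+02 1.54397075e-01] [ 0.5  2.2  2.2  1.9  1.7  1.4  0.9  0.3 -0.3 -0.4  0.  -0.8  0.4  0.2
  1.7  1.2  1.   1.   1.1  1.   1.   0.9  0.7  0.6  0.2  0.6  1.1  1.5
  1.7  1.9  2.3  2.2  1.8  0.9  0.8 -5.8 -8.  -7.7 -4.7 -0.3  3.8  3.7
  3.7  3.   2.5  2.1  1.6  1. ]
(-95, 30, 144) [460.03110361 246.05611246 144.        ]
(-140, 30, 144) [415.6149036  238.83107426 144.        ]
(0, 0, 200) [558.61532909 231.69817089 200.        ]
```

Run:
```python
from h import *
f=pickle.load(open('wrist1.pkl','rb'))
Z=lambda x,y:np.array([245+x/5.714-.4,90+y/5.714-.4])
Y=lambda x,y:np.array([230+x/5-.4,y/5-.4])
obs=[(Z(235,270),(-95,30,146)),(Z(193,574),(-153,40,147)),(Z(298,574),(-153,20,147))]
post=[(Z(123,183),(-77,38,126)),(Z(498,168),(-77,-38,126)),(Z(500,354),(-113,-38,126)),(Z(130,366),(-113,38,126))]
th=np.linspace(0,2*np.pi,361)[:-1]
ring=np.array([[s*11,85*np.cos(t),115+85*np.sin(t)] for t in th for s in(-1,1)])
hsv=cv2.cvtColor(f['img'],cv2.COLOR_RGB2HSV)
m=((hsv[...,0]>100)&(hsv[...,0]<125)&(hsv[...,1]>140)&(hsv[...,2]>50)).astype(np.uint8); m[80:]=0;m[:,:228]=0;m[:,395:]=0;m[:11]=0
m[:13,340:]=0; m=cv2.morphologyEx(m,cv2.MORPH_OPEN,np.ones((3,3),np.uint8))
n,l,st,c=cv2.connectedComponentsWithStats(m); i=1+np.argmax(st[1:,4]); print(st[i])
ys,xs=np.nonzero(l==i); hb=cv2.convexHull(np.c_[xs,ys].astype(np.float32)).reshape(-1,2)
a=np.linspace(0,2*np.pi,49)[:-1]; D=np.c_[np.cos(a),np.sin(a)]
def rr(p):
    h=proj(f,T(p[:3],ring)); return (D@h.T).max(1)-(D@hb.T).max(1)-.4
def kp(p):
    A=np.concatenate([proj(f,T(p[:3],q))[0]-u for u,q in obs]); 
    B=np.concatenate([proj(f,T(p[:3],np.array(q)+[0,p[3],0]))[0]-u for u,q in post]); return np.r_[A,B]
for name,fn in [('kp',kp),('ring',rr),('both',lambda p:np.r_[kp(p),rr(p)*.5])]:
    s=least_squares(fn,[560,216,.1,14],loss='soft_l1',x_scale=[10,10,.05,10]); p=s.x; print(name,p,'\n kp',kp(p).round(1),'\n ring',rr(p).round(1))
    for q in [(-95,30,144),(-140,30,144),(0,0,200)]: print(q,T(p[:3],q)[0])
```

```text
[ 234   11  155   62 6631]
kp [5.60221236e+02 2.17393017e+02 1.40310541e-01 1.38769169e+01] 
 kp [ 0.1  0.8  0.4 -0.2 -0.5 -0.8 -0.1  0.3  0.3  0.4 -0.2 -0.4  0.1 -0.1] 
 ring [1.3 2.4 2.5 2.6 2.7 2.9 3.2 3.7 4.4 4.6 2.9 0.9 1.4 1.  3.2 4.2 3.5 2.8
 2.3 2.  1.6 1.4 1.2 1.  1.3 1.2 1.3 1.4 1.5 1.6 2.  1.7 1.1 0.1 0.4 0.
 0.7 0.8 1.5 1.3 1.1 1.2 1.4 1.1 0.9 0.8 0.9 1. ]
(-95, 30, 144) [461.95931973 233.81238789 144.        ]
(-140, 30, 144) [417.40155207 227.51911043 144.        ]
(0, 0, 200) [560.22123643 217.39301741 200.        ]
ring [5.60165463e+02 2.17552957e+02 1.40069226e-01 1.40000000e+01] 
 kp [-0.1  0.8  0.2 -0.2 -0.7 -0.8 -0.4  0.3 -0.   0.5 -0.5 -0.4 -0.2 -0.1] 
 ring [1.1 2.2 2.3 2.4 2.6 2.8 3.2 3.6 4.3 4.6 2.9 0.9 1.4 1.  3.3 4.2 3.5 2.9
 2.5 2.1 1.8 1.5 1.3 1.1 1.5 1.4 1.4 1.5 1.7 1.8 2.1 1.8 1.2 0.1 0.5 0.
 0.6 0.7 1.4 1.1 1.  1.1 1.2 0.9 0.7 0.6 0.7 0.9]
(-95, 30, 144) [461.90751121 233.99603939 144.        ]
(-140, 30, 144) [417.34822619 227.71351456 144.        ]
(0, 0, 200) [560.16546282 217.55295735 200.        ]
both [5.60328779e+02 2.17630348e+02 1.42149025e-01 1.38343092e+01] 
 kp [ 0.1  0.7  0.4 -0.3 -0.5 -0.9 -0.2  0.3  0.2  0.2 -0.2 -0.6  0.1 -0.2] 
 ring [1.  2.1 2.2 2.3 2.4 2.6 2.9 3.3 4.  4.3 2.6 0.7 1.3 1.  3.3 4.3 3.6 2.9
 2.5 2.1 1.8 1.5 1.3 1.2 1.5 1.5 1.5 1.6 1.7 1.8 2.1 1.9 1.3 0.2 0.6 0.2
 0.9 1.  1.7 1.4 1.3 1.3 1.5 1.1 0.8 0.7 0.7 0.8]
(-95, 30, 144) [462.03684147 233.86903764 144.        ]
(-140, 30, 144) [417.4907192  227.49385212 144.        ]
(0, 0, 200) [560.32877884 217.63034777 200.        ]
```

arm_command(deltas=[[0.55,[6,-3,-30],0.039],[0.55,[12,-6,-70],0.039],[0.55,[16.8,-7.4,-110],0.039],[0.55,[16.8,-7.4,-145],0.039],[0.55,[16.8,-7.4,-172],0.039],[0.55,[16.8,-7.4,-187],0.039],[0.55,[16.8,-7.4,-192],0.039],[0.55,[16.8,-7.4,-192],0.039]], grip_force=12)

```text
time_s: 3.5
ee_pos: [417.4, 227.6, 138.7]
ee_rot: [25.1, 89.9, -146.7]
force: [0.6, 0.9, -0.2]
gripper_width: 50.2
```

```bash
cat > look.py <<'E'
import sys
from workcell import env,cams
from h import *
n,cam=sys.argv[1],sys.argv[2]
f=cams.grab_frame(cam); pickle.dump(f,open(n+'.pkl','wb'))
im=f['img'][:,:,::-1]
if len(sys.argv)>3:
    x,y,w,h=map(int,sys.argv[3].split(',')); im=im[y:y+h,x:x+w]
k=min(800/im.shape[1],600/im.shape[0])
cv2.imwrite(f'pics/{n}.png',cv2.resize(im,None,fx=k,fy=k,interpolation=cv2.INTER_CUBIC))
s=env.state(); print(s['time_s'],s['ee_pos'],s['ee_rot'],s['force'],s['gripper_width'])
E
python3 look.py w2 wrist
```

```text
3.55 [417.85556505 227.91032805 139.48547555] [-164.79834941   89.95050291   23.31280715] [-0.20177488  0.33415697  0.41394911] 50.100795195407244
```

View pics/w2.png

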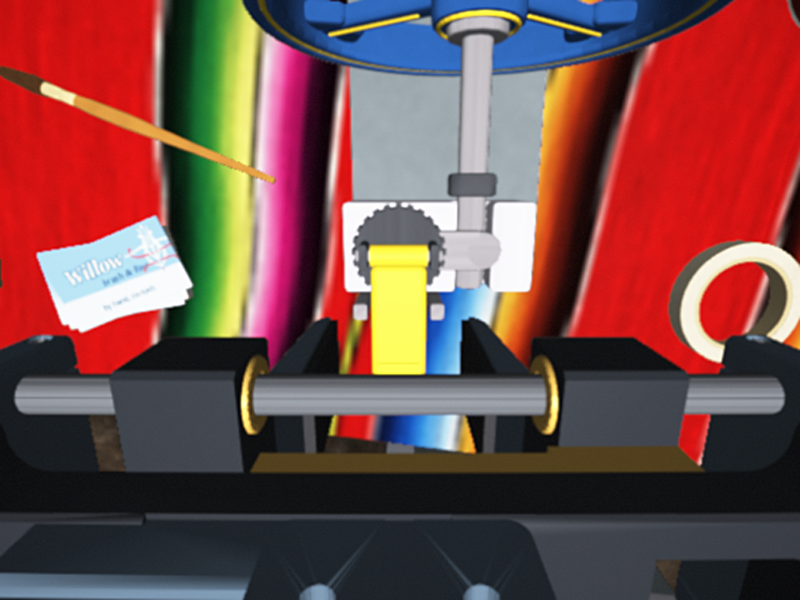

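arm_command(deltas=[[0.3,[0,0,0],0],[0.1,[0,0,0],0],[0.1,[0,0,0],0],[0.1,[0,0,0],0],[0.1,[0,0,0],0],[0.1,[0,0,0],0]], grip_force=12)

```text
time_s: 4.15
ee_pos: [417.5, 227.8, 139.3]
ee_rot: [-153.0, 90.0, 35.0]
force: [-0.9, 0.9, 2.4]
gripper_width: 20.0
```

arm_command(deltas=[[0.1,[0.9,0.1,6.2],0],[0.1,[2.7,0.4,12.7],0],[0.1,[5.4,0.8,18.9],0],[0.1,[9.1,1.3,24.5],0],[0.1,[13.5,1.9,29.6],0],[0.1,[18.6,2.6,33.9],0],[0.1,[24.4,3.5,37.4],0],[0.1,[30.5,4.3,40],0],[0.1,[37,5.3,41.6],0],[0.1,[41.4,5.9,42.2],0],[0.1,[44.5,6.3,42.3],0],[0.1,[44.5,6.3,42.3],0],[0.1,[44.5,6.3,42.3],0]])

```text
time_s: 5.45
ee_pos: [462.8, 234.3, 182.7]
ee_rot: [-162.5, 89.9, 25.5]
force: [-3.5, 0.7, 5.3]
gripper_width: 19.6
```

```bash
python3 look.py w3 wrist; python3 look.py s3 scene 180,140,90,70
```

```text
5.5 [462.7654682  234.25141626 182.67824445] [-164.34861791   89.87177987   23.69842689] [-3.38546626  0.32540655  5.48980264] 19.774058474031325
5.55 [462.78481164 234.24591858 182.72380493] [-164.27623825   89.86299778   23.76998899] [-3.87156954  1.06695733  4.89305783] 20.21880846805713
```

View pics/w3.png

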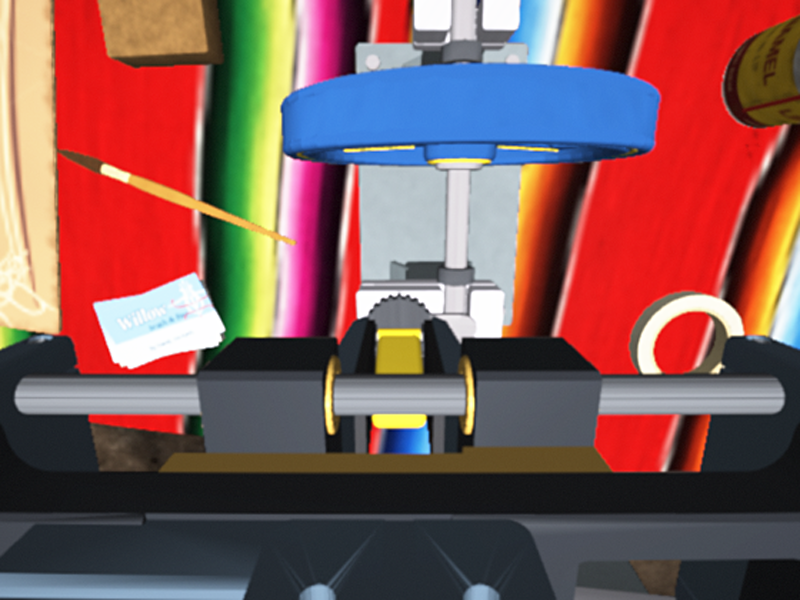

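View pics/s3.png

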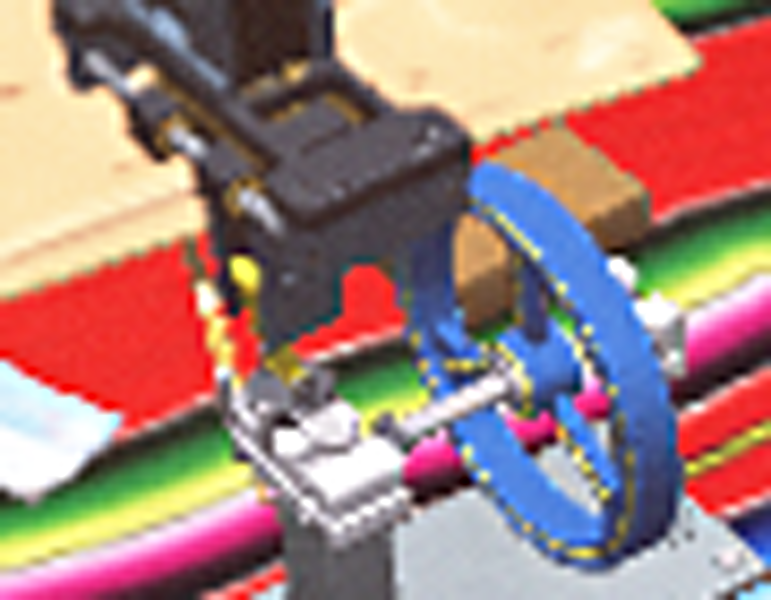

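Run:
```python
from h import *
p=(560.2,217.5,.141)
fs=pickle.load(open('s3.pkl','rb')); fw=pickle.load(open('w3.pkl','rb'))
for th in (.8,1.0,1.2,1.4,1.57):
    e=(-95-58*np.cos(th),30,144+58*np.sin(th))
    a=proj(fs,T(p,e))[0]; b=proj(fw,T(p,e))[0]
    print(th,((a-[180,140])*8.571).round(),(b*10/7).round())
e=(-95,30,144); print(((proj(fs,T(p,e))[0]-[180,140])*8.571).round(),(proj(fw,T(p,e))[0]*10/7).round())
```

```text
0.8 [183. 325.] [399. 464.]
1.0 [201. 301.] [399. 455.]
1.2 [223. 280.] [399. 439.]
1.4 [247. 262.] [399. 416.]
1.57 [268. 250.] [399. 392.]
[282. 367.] [399. 337.]
```

arm_command(deltas=[[0.1,[3,0.4,0],0],[0.1,[4,0.5,0],0],[0.1,[4,0.5,0],0],[0.1,[3.5,0.9,0],0.14],[0.1,[2.5,1.2,0],0.28],[0.1,[2,1.4,0],0.42],[0.1,[1.5,1.5,0],0.56],[0.1,[1,1.5,0],0.7],[0.1,[0.5,1.5,0],0.84],[0.1,[0,1.5,0],0.98],[0.1,[-0.5,1.5,0],1.12],[0.1,[-0.5,1.5,0],1.26],[0.1,[-0.5,1.5,0],1.4],[0.1,[-0.5,1.5,0],1.5],[0.1,[-0.5,1.5,0],1.57],[0.1,[-0.5,1.5,0],1.57],[0.1,[-0.5,1.5,0],1.57]])

```text
time_s: 7.25
ee_pos: [461.8, 235.7, 182.0]
ee_rot: [118.6, 89.9, 36.5]
force: [-4.2, 2.1, 5.3]
gripper_width: 19.9
```

```bash
python3 look.py w4 wrist; python3 look.py s4 scene 180,140,90,70
```

```text
7.3 [461.76612625 235.67200047 181.99687105] [114.5272013   89.9281555   32.48094783] [-3.99718014  2.02587731  4.93783016] 19.87716626101347
7.35 [461.76701354 235.61806166 181.97354351] [107.37182537  89.92935623  25.34033831] [-4.63193249  2.09238925  5.98973927] 20.08235003730936
```

View pics/w4.png

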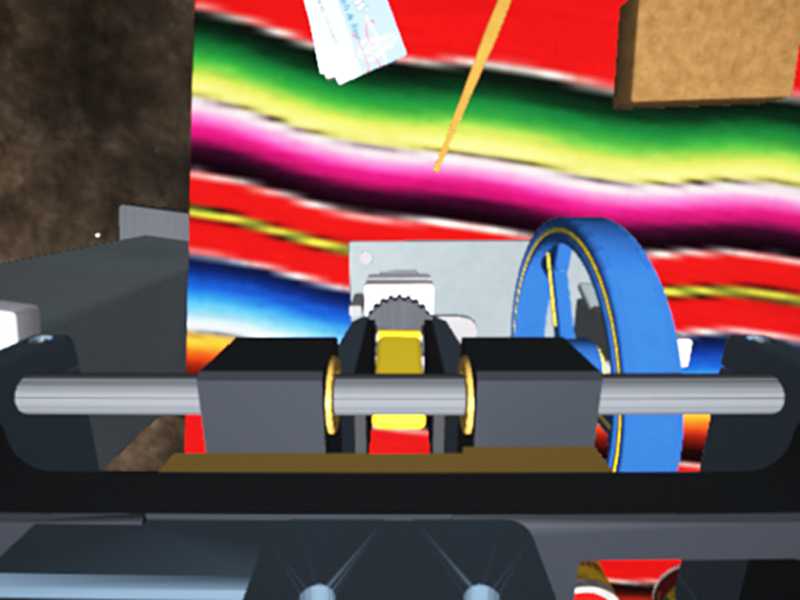

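View pics/s4.png

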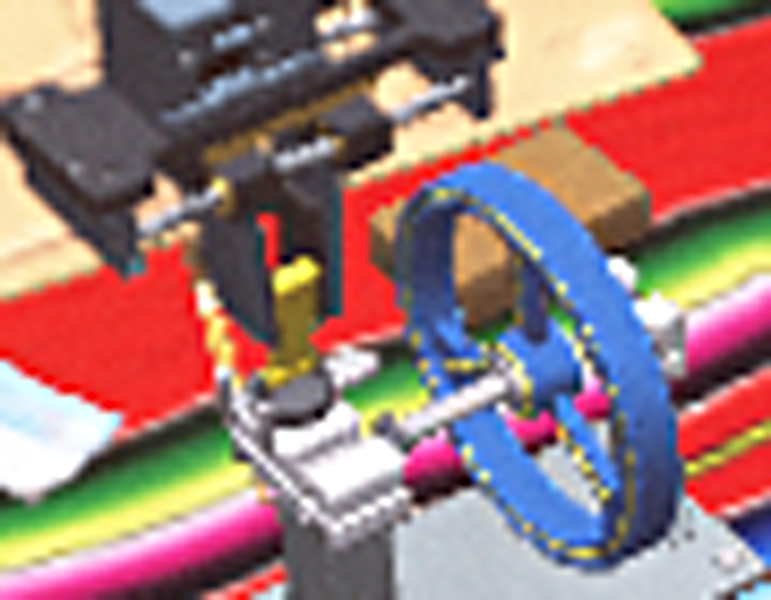

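arm_command(deltas=[[0.1,[-0.4,3,0],0],[0.1,[-0.8,6,0],0],[0.1,[-0.8,6,0],0],[0.5,[-0.8,5,0],0],[0.5,[-0.8,5,0],0],[0.5,[-0.8,5,0],0],[0.6,[-0.8,5,25],0],[0.6,[-0.8,5,55],0],[0.6,[20,0,80],0],[0.6,[50,-8,80],0],[0.6,[80,-15,80],0],[0.6,[98.4,-18.1,80],0],[0.6,[98.4,-18.1,80],0]])

```text
time_s: 8.65
ee_pos: [562.1, 216.7, 260.3]
ee_rot: [46.2, 89.9, -35.9]
force: [-0.2, -0.2, -0.0]
gripper_width: 54.9
```

```bash
python3 look.py w5 wrist; python3 look.py s5 scene 180,140,90,70
```

```text
8.7 [560.52992085 217.00783863 260.39556556] [ -66.46462695   89.94706394 -148.5110957 ] [-0.52300406 -0.66712549 -0.46928172] 54.811819341286736
8.75 [559.63970052 217.20227376 260.65794297] [ -78.50645053   89.93226012 -160.51307836] [-0.22714384 -0.39184757 -0.28132977] 54.61198057483094
```

View pics/w5.png

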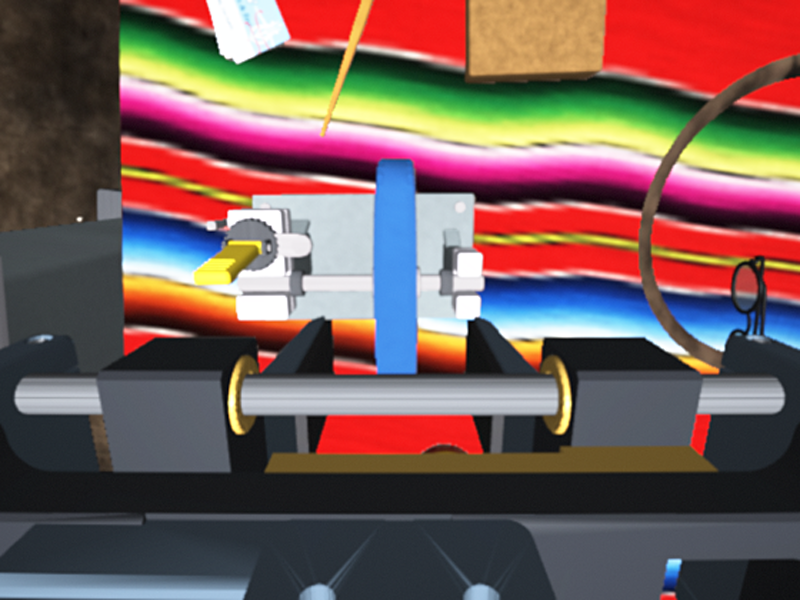

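View pics/s5.png

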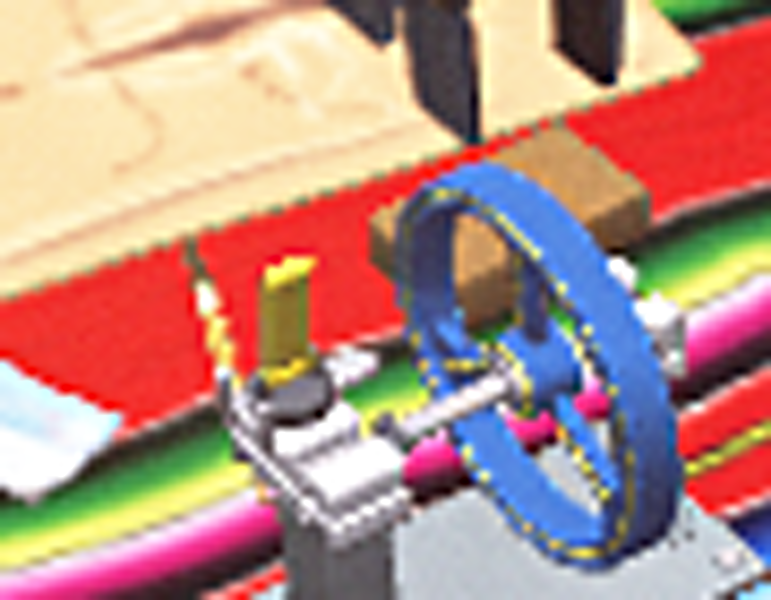

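arm_command(deltas=[[0.6,[0,0,-30],0],[0.6,[0,0,-55],0],[0.6,[0,0,-72],0],[0.6,[0,0,-78],0],[0.6,[0,0,-78],0],[0.35,[0,0,-78],0],[0.1,[0,0,-78],0],[0.1,[0,0,-78],0],[0.1,[0,0,-78],0],[0.1,[0,0,-78],0],[0.1,[0,0,-78],0]], grip_force=30)

```text
time_s: 9.85
ee_pos: [560.1, 217.4, 183.7]
ee_rot: [104.6, 89.9, 22.6]
force: [-0.1, -0.3, 1.8]
gripper_width: 21.3
```

```bash
python3 look.py w6 wrist
```

```text
9.9 [560.05308979 217.42315699 183.72706684] [104.14971076  89.94790403  22.16078053] [-0.38200779 -0.97426507  2.00342691] 21.972861760960996
```

View pics/w6.png

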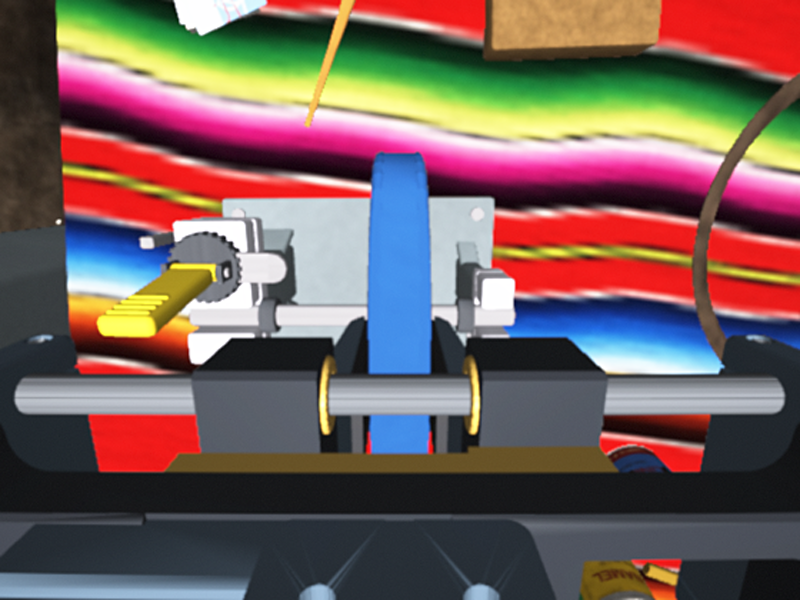

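arm_command(deltas=[[0.1,[0,0,5],0],[0.1,[0,0,12],0],[0.1,[0,0,20],0],[0.1,[0,0,28],0],[0.1,[0,0,36],0],[0.1,[0,0,44],0],[0.1,[0,0,50],0],[0.1,[0,0,50],0],[0.1,[0,0,50],0],[0.1,[0,0,50],0],[0.1,[0,0,50],0]])

```text
time_s: 11.0
ee_pos: [559.6, 217.3, 232.8]
ee_rot: [-77.7, 89.9, -159.7]
force: [-0.3, -0.3, -2.6]
gripper_width: 21.6
```

```bash
python3 look.py w7 wrist; python3 look.py s7 scene 180,110,120,90
```

```text
11.05 [559.65456372 217.29646557 232.85095968] [ -76.37161075   89.95774749 -158.34986237] [-0.11915811  0.11646627 -2.82340867] 21.550390156673817
11.1 [559.68705504 217.32061828 232.92788998] [ -78.1471961    89.9661067  -160.12643207] [ 0.83168993  0.51087126 -4.41829457] 21.50346876827158
```

View pics/w7.png

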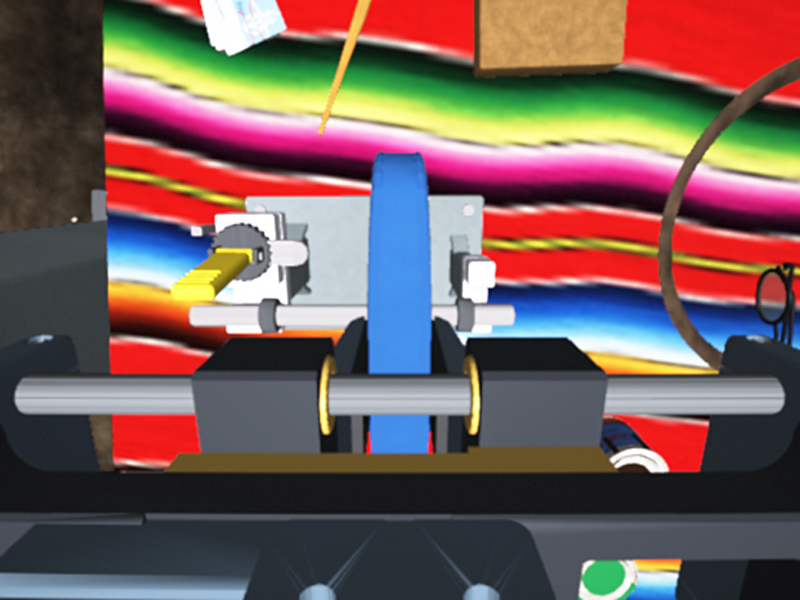

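View pics/s7.png

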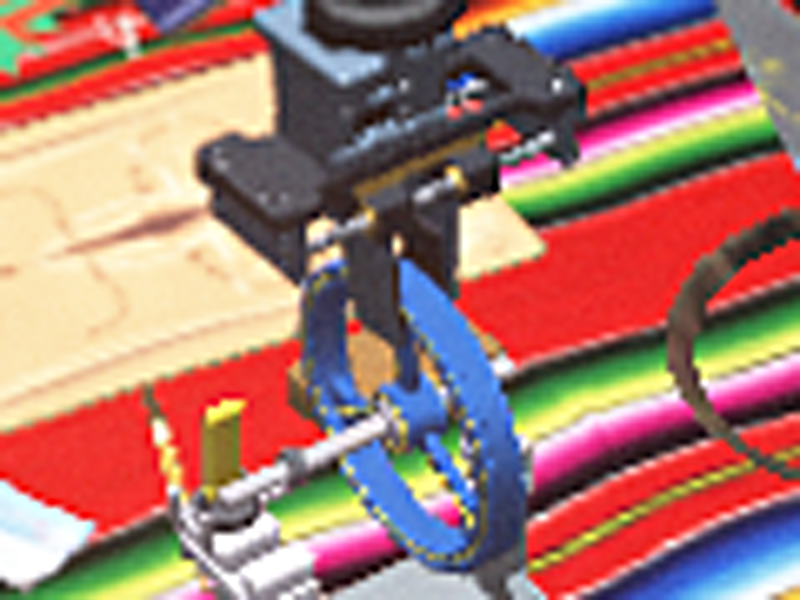

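arm_command(deltas=[[0.1,[0,0,10],0],[0.1,[0,0,28],0],[0.1,[0,0,48],0],[0.1,[0,-3,65],0],[0.1,[0,-12,77],0],[0.1,[0,-27,77],0],[0.1,[0,-47,77],0],[0.1,[0,-70,77],0],[0.1,[-4,-95,77],0],[0.1,[-10,-120,77],0],[0.1,[-20,-145,77],0],[0.1,[-32,-170,77],0],[0.1,[-46,-195,77],0],[0.1,[-62,-220,77],0],[0.1,[-80,-245,77],0],[0.1,[-100,-270,77],0],[0.1,[-118,-295,77],0],[0.1,[-134,-320,77],0],[0.1,[-146,-345,77],0],[0.1,[-155,-370,77],0]])

```text
time_s: 13.1
ee_pos: [402.6, -154.0, 309.7]
ee_rot: [-95.5, 89.9, -177.5]
force: [0.2, 0.1, -3.4]
gripper_width: 21.8
```

arm_command(deltas=[[0.1,[-4,-25,0],0],[0.1,[-5,-50,0],0],[0.1,[-5,-75,0],0],[0.1,[-5,-100,0],0],[0.1,[-5,-122,0],0],[0.1,[-5,-142,0],0],[0.1,[-5,-158,0],0],[0.1,[-5,-168,0],0],[0.1,[-5,-175,0],0],[0.1,[-5,-178,0],0],[0.1,[-5,-178,0],0],[0.1,[-5,-178,0],0],[0.1,[-5,-178,0],0]])

```text
time_s: 14.4
ee_pos: [399.9, -330.1, 310.4]
ee_rot: [123.0, 90.0, 41.1]
force: [1.2, 1.1, -3.5]
gripper_width: 22.0
```

```bash
python3 look.py w8 wrist; python3 look.py s8 scene 240,190,160,120;python3 - <<'E'
from h import *
p=(542,-221,.097)
fs=pickle.load(open('s8.pkl','rb')); fw=pickle.load(open('w8.pkl','rb'))
for q in [(-31,35,280),(-31,-35,280),(0,35,251),(0,-35,251),(95,0,262)]:
    print(q,((proj(fs,T(p,q))[0]-[240,190])*5).round(),(proj(fw,T(p,q))[0]*10/7).round())
E
```

```text
14.45 [ 399.87649737 -330.13235332  310.4123238 ] [98.36535802 89.98810798 16.42925842] [-0.16865276  0.25363544 -4.14963639] 21.89934622831715
14.5 [ 399.92992637 -330.1934679   310.41164005] [83.36281332 89.98499699  1.42202415] [ 0.50741686  0.14136068 -3.94580073] 21.674504895008308
(-31, 35, 280) [251. 175.] [719.  43.]
(-31, -35, 280) [331. 251.] [684. 221.]
(0, 35, 251) [296. 190.] [740.  66.]
(0, -35, 251) [375. 264.] [708. 219.]
(95, 0, 262) [470. 141.] [939. 155.]
```

View pics/w8.png

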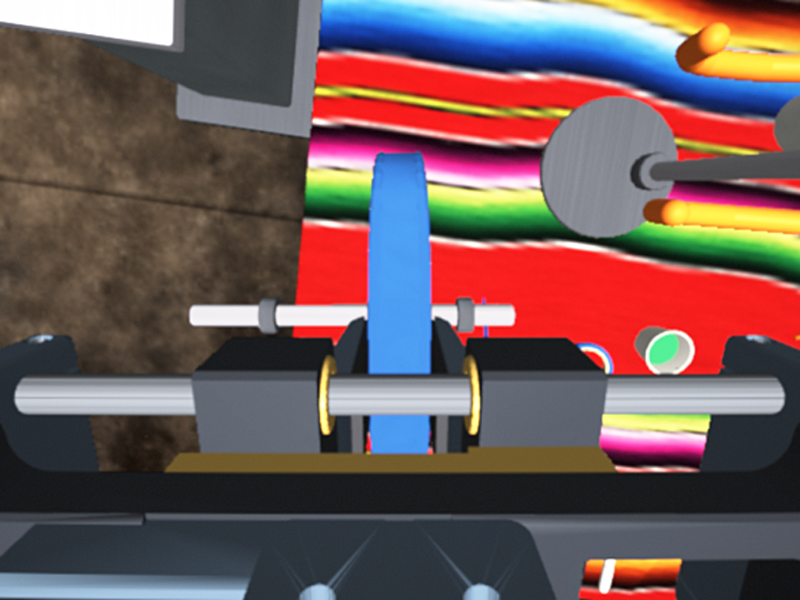

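View pics/s8.png

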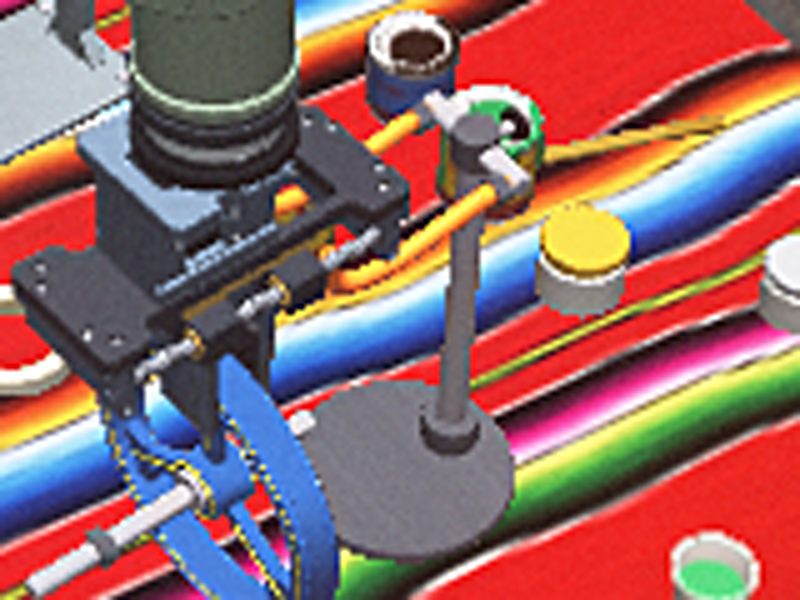

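Run:
```python
from h import *
f=pickle.load(open('w8.pkl','rb')); im=f['img'][:,:,::-1]
cv2.imwrite('pics/w8z.png',cv2.resize(im[0:180,440:560],(533,800))[:,:] if 0 else cv2.resize(im[0:180,360:560],(667,600),interpolation=cv2.INTER_CUBIC))
```

```text
(no output)
```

View pics/w8z.png

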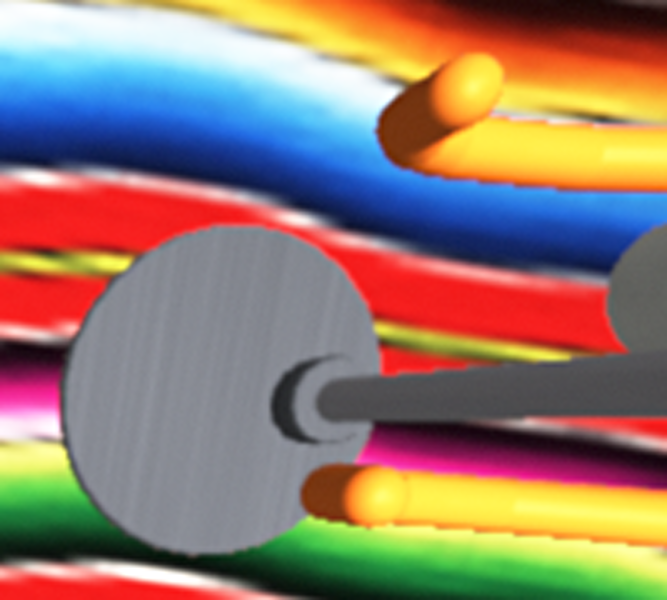

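Run:
```python
from h import *
f=pickle.load(open('w8.pkl','rb'))
Z=lambda x,y:np.array([360+x/3.333-.35,y/3.333-.35])
t1,t2=Z(470,88),Z(378,497)
lines=[(Z(667,158),35),(Z(667,517),-35),(Z(560,150),35),(Z(500,504),-35)]
def res(p):
    r=list(proj(f,T(p,(-31,35,p0z)))[0]-t1)+list(proj(f,T(p,(-31,-35,p0z)))[0]-t2)
    for u,y in lines:
        a,b=proj(f,T(p,[(10,y,247),(60,y,249)])); d=(b-a)/np.linalg.norm(b-a); r.append(d[0]*(u-a)[1]-d[1]*(u-a)[0])
    return np.array(r)
for p0z in (274,277,280):
    s=least_squares(res,[542,-221,.1],x_scale=[10,10,.05]); print(p0z,s.x,s.fun.round(1))
    p=s.x; print('upright base px in zoom',[((proj(f,T(p,(95,0,z)))[0]-[360,0])*3.333).round() for z in(10,30)])
sc=pickle.load(open('scene0.pkl','rb'))
for q in [(-31,35,277),(-31,-35,277)]: print((proj(sc,T(p,q))[0]-[150,110])*2.857)
```

```text
274 [ 5.42564549e+02 -2.18137758e+02  6.75150532e-02] [-0.4  0.2  0.4 -0.7 -0.4 -0.1 -0.1  0.2]
upright base px in zoom [array([306., 399.]), array([332., 398.])]
277 [ 5.40698759e+02 -2.18535185e+02  7.43319772e-02] [-0.5 -0.9  0.7  0.2 -0.5  0.  -0.4 -0.1]
upright base px in zoom [array([302., 398.]), array([328., 397.])]
280 [ 5.38834358e+02 -2.18951412e+02  8.11136544e-02] [-0.7 -2.   0.9  1.1 -0.5  0.2 -0.7 -0.3]
upright base px in zoom [array([298., 397.]), array([324., 395.])]
[396.79542932 330.24501264]
[441.18465732 373.88438338]
```

arm_command(deltas=[[0.1,[1,8,0],-0.01],[0.1,[3,22,0],-0.03],[0.1,[6,40,0],-0.05],[0.1,[10,60,0],-0.07],[0.1,[14,78,0],-0.07],[0.1,[18,91,0],-0.07],[0.1,[21,100,0],-0.07],[0.1,[22.3,103.5,0],-0.07],[0.1,[22.3,103.5,0],-0.07],[0.1,[22.3,103.5,0],-0.07],[0.1,[22.3,103.5,0],-0.07]])

```text
time_s: 15.6
ee_pos: [422.0, -227.7, 310.2]
ee_rot: [-38.0, 90.0, -124.0]
force: [0.1, 0.4, -3.8]
gripper_width: 22.0
```

```bash
python3 look.py w9 wrist; python3 look.py s9 scene 240,170,160,120;python3 look.py t9 top 280,150,120,90
```

```text
15.65 [ 422.00470927 -227.66248045  310.17519078] [ -55.40953535   89.98723597 -141.44408117] [-0.18760587  0.10529249 -3.88954786] 21.63926513135735
15.7 [ 422.00361738 -227.60251049  310.1723378 ] [ -79.99285972   89.99100692 -166.02693796] [ 0.2924094  -0.64732076 -3.07049728] 21.98102802521046
15.75 [ 422.03213132 -227.5369046   310.21754376] [ -28.82230955   89.99830216 -114.85358684] [ 0.17369592 -0.07271663 -2.89483575] 21.55031770088543
```

View pics/w9.png

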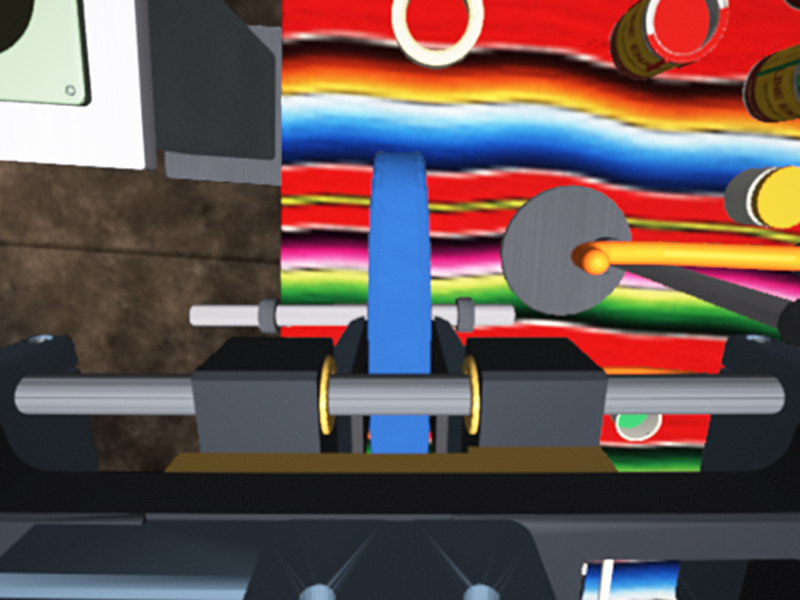

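View pics/s9.png

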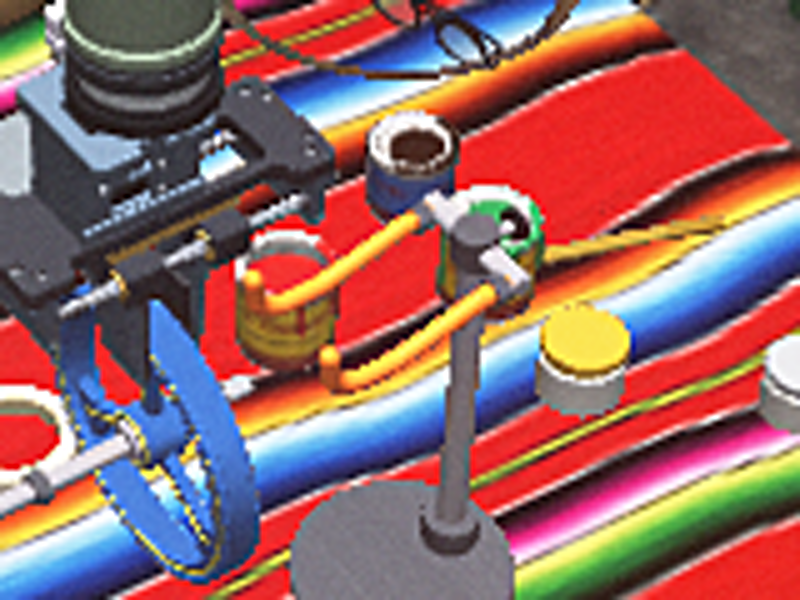

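View pics/t9.png

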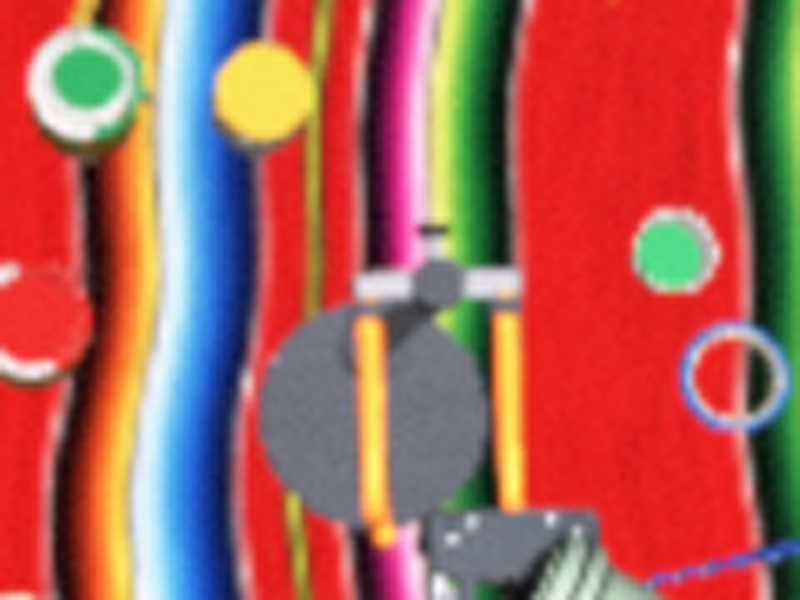

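Run:
```python
from h import *
f=pickle.load(open('w9.pkl','rb'))
for p in [(542,-218.3,.07),(541,-218.4,.074)]:
    print((proj(f,T(p,[(-31,35,275),(60,35,247)]))*10/7).round(1))
    for n in 'scene0','top0':
        g=pickle.load(open(n+'.pkl','rb')); o=[150,110] if n[0]=='s' else [140,130]
        print(n,((proj(g,T(p,[(-31,35,280),(-31,-35,280),(95,0,270)]))-o)*2.857).round(0).tolist())
```

```text
[[595.7 261.2]
 [746.6 252.3]]
scene0 [[399.0, 326.0], [443.0, 370.0], [527.0, 303.0]]
top0 [[564.0, 284.0], [624.0, 281.0], [586.0, 176.0]]
[[593.2 261.5]
 [744.5 251.9]]
scene0 [[399.0, 327.0], [443.0, 370.0], [525.0, 303.0]]
top0 [[564.0, 285.0], [624.0, 282.0], [585.0, 177.0]]
```

arm_command(deltas=[[0.1,[5,0.8,0],0],[0.1,[15,1.4,0],0],[0.1,[27,2.3,0],0],[0.1,[40,3.2,0],0],[0.1,[53,4.2,0],0],[0.1,[66,5.2,0],0],[0.1,[79,6.2,0],0],[0.1,[91,7.1,0],0],[0.1,[102,8,0],0],[0.1,[112,8.7,0],0],[0.1,[119,9.2,0],0],[0.1,[123.5,9.5,0],0],[0.1,[123.5,9.5,0],0],[0.1,[123.5,9.5,0],0],[0.1,[123.5,9.5,0],0]])

```text
time_s: 17.25
ee_pos: [545.2, -217.7, 310.5]
ee_rot: [-27.1, 90.0, -113.1]
force: [0.1, -0.3, -3.1]
gripper_width: 21.7
```

```bash
python3 look.py w10 wrist; python3 look.py s10 scene 240,170,160,120
```

```text
17.3 [ 545.25346799 -217.69827494  310.47875488] [ 55.95944441  89.99183663 -30.04782567] [-0.30274728  0.10235893 -3.28822873] 22.21448901338811
17.35 [ 545.27683278 -217.70416894  310.48080287] [ 63.01529364  89.98877527 -22.99236833] [-0.16834834 -0.22257088 -2.51723599] 21.88161207473699
```

View pics/w10.png

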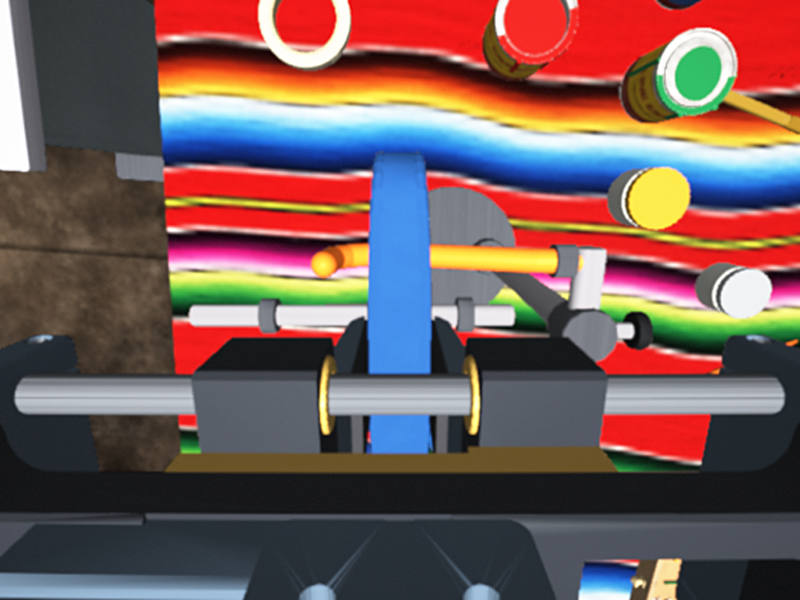

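View pics/s10.png

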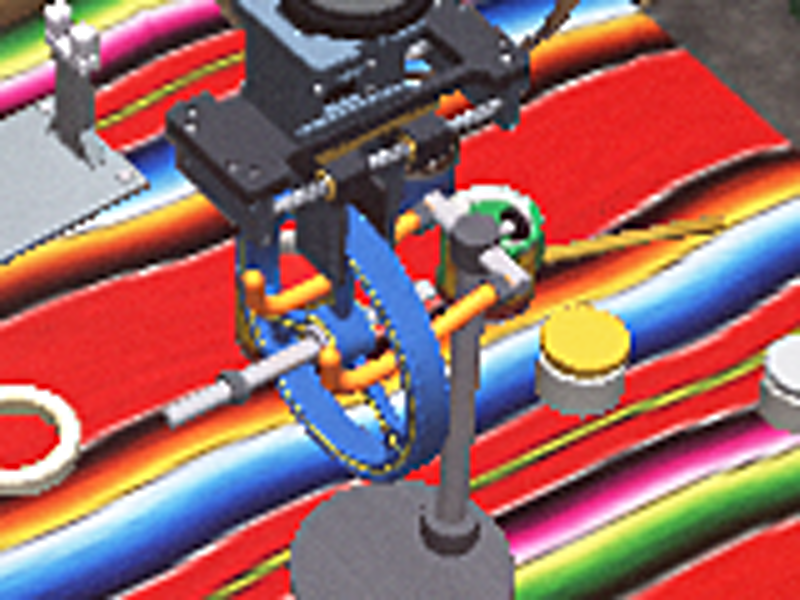

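arm_command(deltas=[[0.1,[0,0,-5],0],[0.1,[0,0,-12],0],[0.1,[0,0,-20],0],[0.1,[0,0,-28],0],[0.1,[0,0,-36],0],[0.1,[0,0,-42],0],[0.1,[0,0,-46],0],[0.1,[0,0,-48],0],[0.1,[0,0,-48],0],[0.1,[0,0,-48],0]])

```text
time_s: 18.35
ee_pos: [545.8, -217.7, 262.6]
ee_rot: [65.7, 90.0, -20.3]
force: [-0.3, 0.2, -3.9]
gripper_width: 21.8
```

arm_command(deltas=[[0.1,[0,0,-1],0],[0.1,[0,0,-2],0],[0.1,[0,0,-2.5],0],[0.1,[0,0,-2.5],0]])

```text
time_s: 18.75
ee_pos: [545.7, -217.8, 260.1]
ee_rot: [44.8, 90.0, -41.2]
force: [-0.1, -0.4, -2.8]
gripper_width: 21.6
```

arm_command(deltas=[[0.1,[0,0,-0.7],0],[0.1,[0,0,-1.3],0],[0.1,[0,0,-2],0],[0.1,[0,0,-2],0],[0.1,[0,0,-2],0]])

```text
time_s: 19.25
ee_pos: [546.0, -218.3, 259.2]
ee_rot: [44.2, 89.8, -41.8]
force: [-2.1, -1.1, 5.3]
gripper_width: 21.8
```

arm_command(deltas=[[0.1,[0,0,0.5],0],[0.1,[0,0,0.5],0],[0.3,[0,0,0.5],0],[0.4,[0,0,0.5],0],[0.5,[0,0,0.5],0],[0.5,[0,0,0.5],0],[0.5,[0,0,0.5],0],[0.5,[0,0,0.5],0]], grip_force=10)

```text
time_s: 20.05
ee_pos: [545.6, -217.6, 258.1]
ee_rot: [-159.3, 90.0, 114.7]
force: [-0.1, -0.0, 0.2]
gripper_width: 45.4
```

```bash
python3 look.py w11 wrist; python3 look.py s11 scene 240,170,160,120
```

```text
20.1 [ 545.62060492 -217.57329045  258.19450875] [-168.37193617   89.99060908  105.64182111] [ 0.28713112  0.24408366 -0.11957923] 45.66541332700024
20.15 [ 545.6225102  -217.59671793  258.24250446] [168.16381847  89.99201394  82.17154585] [ 0.72007032  0.10187201 -0.12669975] 45.832701165821014
```

View pics/w11.png

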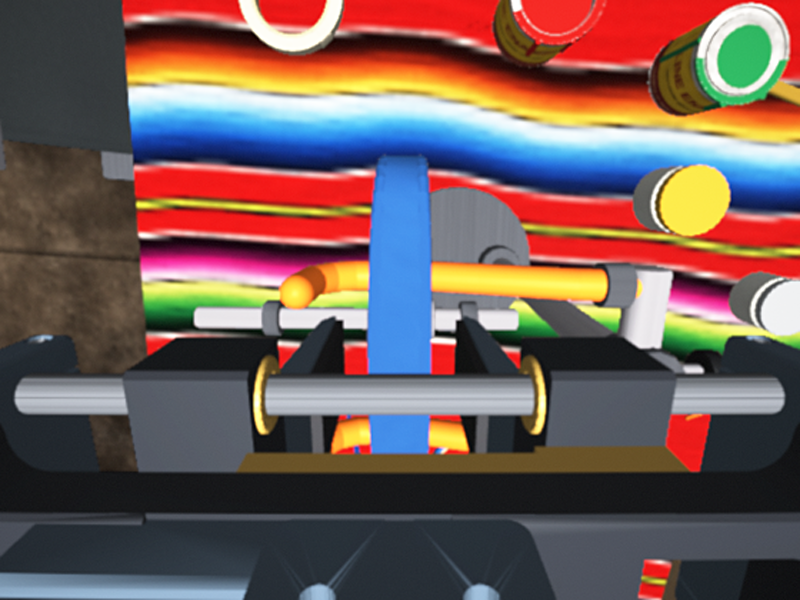

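View pics/s11.png

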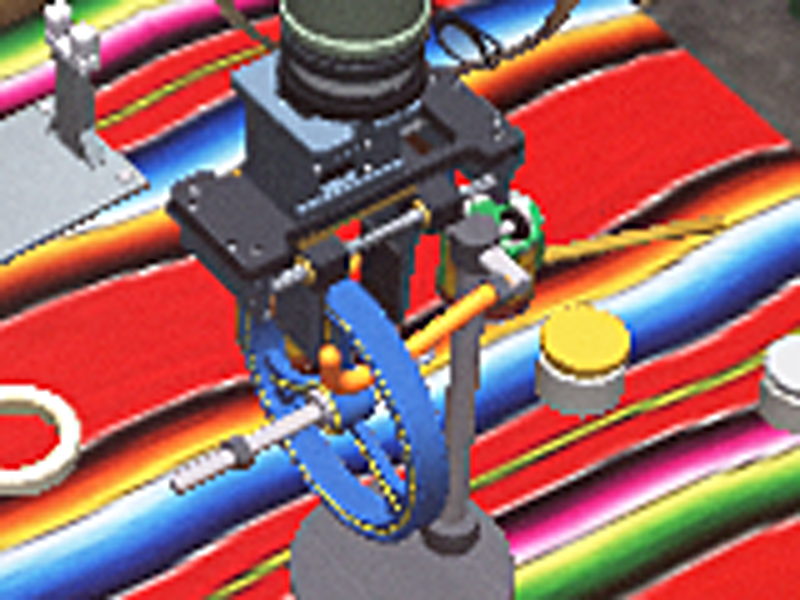

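Hanging. Retract straight up, then wait and check.

arm_command(deltas=[[0.5,[0,0,10],0],[0.5,[0,0,30],0],[0.5,[0,0,55],0],[0.5,[0,0,80],0],[0.5,[0,0,100],0],[0.5,[0,0,120],0],[0.5,[0,0,130],0],[0.5,[0,0,130],0],[0.5,[0,0,130],0],[0.5,[0,0,130],0],[0.5,[0,0,130],0],[0.5,[0,0,130],0]])

```text
time_s: 21.35
ee_pos: [545.5, -217.6, 387.6]
ee_rot: [-119.5, 89.9, 154.5]
force: [0.5, 0.2, 0.7]
gripper_width: 45.6
```

```bash
python3 look.py w12 wrist; python3 look.py s12 scene 170,120,240,180;python3 look.py t12 top 180,130,200,150
python3 - <<'E'
from h import *
f=pickle.load(open('w12.pkl','rb')); s=pickle.load(open('s12.pkl','rb'))
p=(542.5,-218.3,.07)
Q=[(-113,0,190),(62,0,190),(-11,0,275),(11,0,275)]
print((proj(f,T(p,Q))*10/7).round(),((proj(s,T(p,Q))-[170,120])*3.333).round())
E
```

```text
21.4 [ 545.5199129  -217.60716925  387.74525072] [-119.61378935   89.94581744  154.39663395] [ 0.12409419 -0.6157474  -0.4620023 ] 45.799140073720906
21.45 [ 545.54266156 -217.64529414  387.90823624] [-115.37193393   89.96498937  158.63616561] [-0.26234417 -0.82814646  0.00248153] 45.59159124907503
21.5 [ 545.58575521 -217.6235522   388.00768309] [-126.0601975    89.97536272  147.95039024] [-0.25826228 -0.43609692  0.08857645] 45.9096050602067
[[260. 271.]
 [470. 272.]
 [377. 297.]
 [411. 297.]] [[341. 491.]
 [512. 403.]
 [445. 366.]
 [467. 356.]]
```

View pics/w12.png

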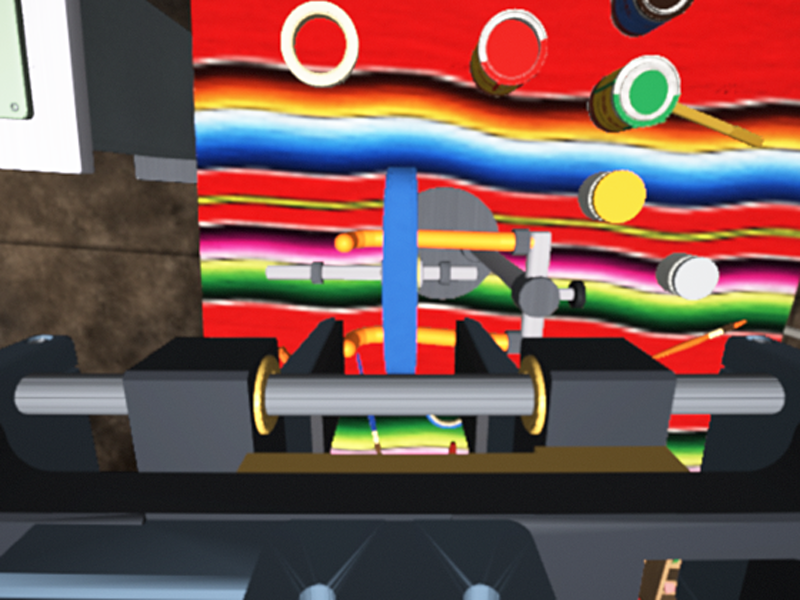

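View pics/s12.png

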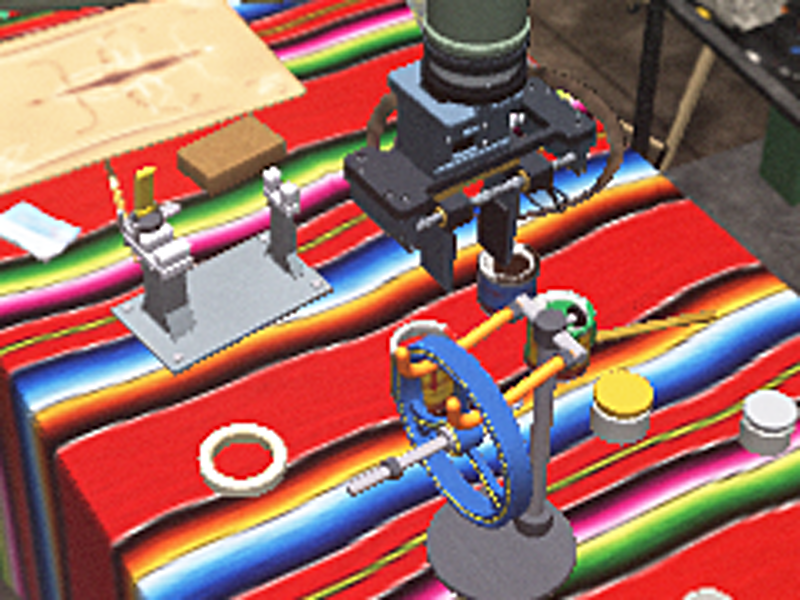

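View pics/t12.png

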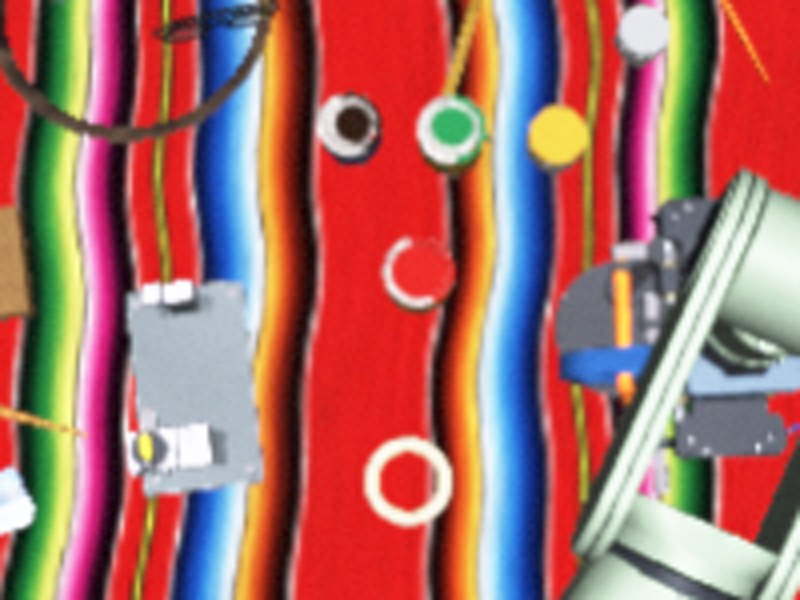

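arm_command(deltas=[[0.5,[0,0,10],0],[0.5,[0,0,10],0],[0.5,[0,0,10],0],[0.5,[0,0,10],0],[0.5,[0,0,10],0],[0.5,[0,0,10],0],[0.5,[0,0,10],0],[0.5,[0,0,10],0],[0.5,[0,0,10],0],[0.5,[0,0,10],0]])

```text
time_s: 22.5
ee_pos: [545.6, -217.6, 398.3]
ee_rot: [87.3, 90.0, 1.3]
force: [0.7, 0.2, -0.9]
gripper_width: 45.4
```

```bash
python3 look.py s13 scene 170,120,240,180
python3 - <<'E'
from h import *
a=pickle.load(open('s12.pkl','rb'))['img'][220:290,270:340].astype(int);b=pickle.load(open('s13.pkl','rb'))['img'][220:290,270:340].astype(int)
d=abs(a-b).max(2); print(d.mean(),(d>50).sum())
from workcell import env
print(env.job_done())
E
```

```text
22.55 [ 545.62759805 -217.6317394   398.26743144] [108.59056774  89.99372175  22.59953944] [ 0.32065413 -0.05850979  0.71074519] 45.77995704221266
4.453877551020408 0
the job is handed in; nothing more can be done
None
```

The wheel is hanging by its rim on both orange prongs of the hook, released and at rest, and I handed the job in at about 22.6 s of the 69 s allowed.

**What I did:** I raised the yellow tab with the cap still closed and turned the cap a quarter turn counter-clockwise. I then lifted the wheel by the top of its rim, carried it to the hanger, and lowered it behind the upturned tips. Wrist force stayed at about 9 N or less in the readings, including the moment the rim touched the prongs. After releasing, I backed the gripper straight up, well clear of everything.

**Last checks:**
- **Wheel:** in the final wrist picture it sits about 6 mm along the hanger's x, roughly centred between the prongs, with its axle aligned with them. Two pictures about a second apart showed no movement.
- **Keeper:** the pictures show the tab standing and the keeper arm pointing towards +x, clear of the slot.
- **Bystanders:** those visible in the final pictures looked unmoved. I did not re-measure them, and the spring clamp was out of view.

**Discrepancies:** When the tab first came up it read about 1.3 to 1.35 rad in the pictures rather than fully upright, which is above the 1.1 rad needed. I pushed it a little further before turning the cap. My first estimate of the hanger's position was off by about 3 mm and 0.03 rad, and I corrected it with a closer wrist picture before approaching.

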